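Drift the gauge flange into line and fit its bolt

ROBOT

A 6-joint arm with a two-finger parallel gripper is mounted at the origin on the work surface. World frame = base frame: x ahead of the robot, y to its left, z up, the work surface at z = 0. Lengths are in m, angles in rad, forces in N, time in s.
With the tool pointing down it reaches from about 0.25 to 0.775 m from the base axis. Payload 4 kg.
Tool frame: the origin (TCP) lies at the very end of the fingers, on their centre line; the grasp point (between the pads) lies 19 mm behind it (arm.tcp_to_grasp is the z of the grasp point in the tool frame, in m); z points along the fingers, y is the direction in which the jaws open and shut (so a half turn about z gives the same grasp; the last joint's range is limited). The gripper opens to 94 mm and grips with 3 to 60 N. Pads are 16 mm wide; open, the fingers measure 119 mm over their backs; the gripper's body (75 mm by 177 mm) begins 78 mm behind the grasp point.
Start: joints at [1.036, 0.087, 1.371, -0, 1.684, -0.103], TCP at [0.23, 0.5, 0.206] pointing down, gripper open.
Joint ranges: [-3.1, 3.1], [-0.76, 2.03], [0.27, 2.55], [-1.08, 4.22], [0.17, 2.65], [-2.57, 2.57]. Speed limits (rad/s): [2.79, 2.79, 3.14, 3.14, 3.14, 3.14].

INTERFACE

Orientations are given as a rotation vector (axis times angle).
In Python, from workcell import arm gives the robot as it stands. The module is installed in compiled form; this text tells all that it offers.
- The arm moves only by the tool jog_arm, never from a script. Its argument "targets" is a list of rows, each a list of 2 entries, a list of its own where there are three numbers: the shift along the tool's x, y, z normalised to -1 to 1, where 1 is 80 mm, then the turn about the tool's z normalised to -1 to 1, where 1 is pi rad. In form: [[[x, y, z], twist], ...]. A call has exactly 10 rows; each row is the pose to reach, as a shift and turn from the pose commanded when the call began, along the tool's axes at that moment, turning the shorter way round; what a row does not reach only later rows make up. A row lasts 1/10 s, in which the tool goes at most 50 mm and 8.59 degrees, less where a joint would pass 70% of its speed; a pose out of reach is approached as far as the arm can. A call with a number of a shift or a turn outside -1 to 1 is refused whole. A call with a gripper value outside its range is refused whole. "hand" is the opening, from 0 (shut) to 1 (fully open), set as the call begins (left out, the last holds). The fingers move at their own pace and stop on an object; "newtons" is the grip in N (left out, the last holds). Time passes only in rows, so rows that repeat a pose let the fingers close, or fill a call up. It gives the time, the measured TCP pose, the force and the opening at its end, in the units of the state.
- arm.get_obs(): the state, without advancing time (a new reading comes with each control period).
- arm.get_image(name): name is "scene" or "top"; returns the picture (400x640x3 uint8, red, green, blue); there is no depth.
- arm.get_calibration(name): a dict with "vertical_fov" (degrees; the focal length in pixels is half the picture's height over the tangent of half this angle, whatever the lens; pixels are square), "cx", "cy" (the principal point, pixels), "position" and "attitude" of the camera in the world. Camera axes: x right, y down, z forward; pixel columns grow to the right and rows downward; lengths in m; the calibration is good to about 2 mm. A picture is of the moment at which its call begins. get_calibration takes no time and is no camera call.
- arm.close_job(): hands the job in, once; it reports no verdict.
Trained networks look in the newest picture that a camera, given by its name, has taken for a name from the list of things; names that differ only in an ending like _2 or _b are one class to them, and where a whole thing is asked for, a point or a joint stands for the part that bears it (a point fixed in the world has none). Each returns a list of dicts, best first, with "p" (0 to 1); they miss things now and then, are a little off and sometimes report something else, mostly with a low value. They report only what shows in the picture. A call takes as long as a camera call. They do not tell look-alikes from the thing itself.
- arm.spot_in(camera, thing): "centre" ([x, y, z] in m, in world coordinates, good to about 4 mm: the middle of the surface that is visible of it).
- arm.masks_of(camera, thing): "mask" (400x640 bool, what is visible of it).
- arm.landmark_of(camera, thing): "centre" ([x, y, z] in m, in world coordinates, good to about 4 mm: a listed point, or the origin of a listed thing).
The state is a dict: "t": time; "qpos": joint angles; "qd": joint speeds; "joint_efforts": joint torques, N m; "position": TCP position; "ee_rot": TCP orientation; "force": force on the tool from outside, world axes, zero at the start; "torque": the same for the moment, N m; "opening": opening from 0.0 (shut) to 1.0 (fully open).
Only numpy, scipy, OpenCV 4.12 (cv2) and the standard library are available. Lean on these libraries where they do the work, as an engineer would, in place of code of your own. Each camera call takes 0.05 s, during which the arm holds its last target.

TASK

The brass steam gauge sits on its stand with its flange holes out of line with the holes below. Put the steel drift pin through the larger flange hole, feel gently for the hole underneath and work the flange round with it until the drift goes right down onto its collar; then, leaving the drift standing in there, drop the bolt fully home in the smaller hole at the other end. Do not force the drift or the bolt (never more than about 4 kg of push or side load), and leave the rims, the stopper and the tee where they are.

Things in the scene. Friction and masses are not known exactly. Their poses are not given: they have to be found in the camera images.
- stand: Fixed steel stand, foot 100 mm across; origin on the table under the vertical axis about which the gauge turns. Carries a grey head plate (56 x 172 x 20 mm, top 50 mm above the table), clamped at an unmeasured angle, with two through holes 68 mm from the axis like the flange's, open below to the table. The stand's yaw tells the head's angle only to +-0.3 rad.
- gauge: Brass gauge lying face up on the head plate; origin on the turning axis at the flange's underside, y axis towards the larger hole. Flange 56 x 176 mm, 8 mm thick, top 58 mm above the table; round case 76 mm across, 36 mm above the flange. Turns stiffly about the axis (2 to 3 N at a hole), stays where left. Starts turned anticlockwise (from above) past its true place.
- drift_hole (a point): Centre of the mouth (top face) of the larger flange hole, 17.2 mm wide, 68 mm from the axis, on the robot's left (+y) side. Axes as the gauge's, z up. At the start it is 6 to 18 mm (unknown) past the 17.2 mm hole of the head plate below, so the flange must be worked clockwise: this hole along its own +x.
- bolt_hole (a point): Centre of the mouth (top face) of the smaller flange hole, 12.5 mm wide, 68 mm from the axis at the other (-y) end of the flange; the head plate has a hole of the same size, under it when the flange is true. Axes as the gauge's.
- drift_grip (a point): Centre of the drift pin's round handle (20 mm thick, 45 mm long), z up along the pin. Below it a 28 mm collar, 6 mm thick (underside 28.5 mm below this point), then a 16 mm shank, its last 16 mm tapering to a blunt 13 mm tip 70.5 mm below this point. Steel, 0.18 kg. Hangs by its collar in one of two 19 mm holes, 80 mm apart, of a fixed wooden rest 60 x 150 x 50 mm.
- bolt_head (a point): Centre of the dark steel bolt's plain round head (22 mm across, 26 mm tall, underside 13 mm below this point), z up. Below it a plain 10 mm shank 34 mm long with a tapered end. No thread: it drops in. 0.09 kg. Hangs upright by its head in the other hole of the wooden rest.
- rim_a: Loose chrome dial rim lying flat, ring 86 mm across, 8 mm tall; origin under its centre. Leave alone.
- rim_b: The second chrome rim, the same. Leave alone.
- stopper: Black rubber stopper, 36 mm across, 32 mm tall; origin under its centre. Leave alone.
- tee: Steel tee pipe fitting lying flat, 74 x 57 x 32 mm; origin under its centre. Leave alone.
There are look-alikes about, which are no part of the job. Leave any blue, orange or pink look-alike of the part that bears drift_grip alone.

How it is judged:
On the way:
1. the drift stands in the larger hole right down on its collar (collar within 3 mm of the flange), through both plates, while the bolt is not yet in (horizontal distance between drift_grip and drift_hole below 0.005 m and z of drift_grip in the frame of drift_hole below 0.0315 m and angle between drift_grip's own z axis and vertical below 0.1 rad and horizontal distance between bolt_head and bolt_hole above 0.02 m), for 0.2 s.
At the end, for the whole second after the job is handed in: The drift stands in the larger flange hole through both plates, its collar within 3 mm of the flange, and the bolt is in the smaller hole through both plates with its head within 3 mm of the flange; both within 5 mm of their hole's centre, upright within 0.1 rad and at rest (horizontal distance between drift_grip and drift_hole below 0.005 m and z of drift_grip in the frame of drift_hole below 0.0315 m and angle between each of drift_grip, bolt_head's own z axis and vertical below 0.1 rad and horizontal distance between bolt_head and bolt_hole below 0.005 m and z of bolt_head in the frame of bolt_hole below 0.016 m and linear speed of each of drift, bolt below 0.02 m/s); the robot touches nothing.
It fails at once if the drift or the bolt is forced: more than 40 N between it and the gauge or stand (contact force between any of drift, bolt and stand above 40 N).
It fails at once if a rim, the stopper or the tee is moved more than 25 mm (distance of any of rim_a, rim_b, stopper, tee from where it was at the start of the episode above 0.025 m).
It also fails if it takes over 72 s, if anything falls off the work surface, if the arm or the gripper's body presses on something with over 40 N, if the wrist force passes 120 N, or if a joint passes its speed limit or range.

## Working session

There is one attempt and no reset: what is moved stays moved. The work goes in short steps, Python scripts to look and compute and a tool call to move; the robot and the scene stay as the last step left them, time stands still between calls to the robot, and variables do not carry over. Pictures are saved under pics/ and viewed, and the job is handed in when it is done.

Besides the shell and the picture viewer there is one more tool, called as name(argument=value, ...), one argument or row to a line, values as JSON. jog_arm: Moves the arm, as the interface text tells. Scaled input: -1 to 1 covers 80 mm each way for a shift and pi rad each way for a turn. Its arguments: {"type":"object","properties":{"targets":{"type":"array","items":{"type":"array"}},"hand":{"type":"number"},"newtons":{"type":"number"}},"required":["targets"]}

```bash
mkdir -p pics; cat > h.py <<'E'
import numpy as np, cv2
from workcell import arm
from scipy.spatial.transform import Rotation as R
def cal(n):
    c=arm.get_calibration(n); f=200/np.tan(np.radians(c['vertical_fov'])/2); return c,f
def save(n,fn,crop=None,s=1):
    im=arm.get_image(n)
    if crop: x0,y0,x1,y1=crop; im2=im[y0:y1,x0:x1]
    else: im2=im
    im2=cv2.resize(im2,None,fx=s,fy=s,interpolation=cv2.INTER_CUBIC)
    cv2.imwrite('pics/'+fn,im2[:,:,::-1]); return im
E
python3 - <<'E'
from h import *
o=arm.get_obs(); print(o)
for n in ('scene','top'):
    im=save(n,n+'0.png'); np.save(n+'0.npy',im); print(arm.get_calibration(n))
E
```

```text
{'t': 0.0, 'qpos': array([ 1.03590245e+00,  8.79448659e-02,  1.37225419e+00, -2.46487038e-06,
        1.68357361e+00, -1.03074521e-01]), 'qd': array([ 0.0007441 , -0.0002407 ,  0.00119126,  0.00060973, -0.00040701,
        0.0010839 ]), 'joint_efforts': array([-5.81680888e-04, -3.40185714e+01, -3.02429795e+01,  7.17557059e-02,
        3.30180803e-02, -1.49518692e-04]), 'position': array([0.22990144, 0.49904601, 0.20430974]), 'ee_rot': array([-0.67289658, -3.06798363,  0.00325212]), 'force': array([-0.42816094, -0.56138605, -0.25206708]), 'torque': array([ 0.05422951,  0.04452845, -0.0433586 ]), 'opening': 0.9969574398445537}
{'vertical_fov': 50.18315067356182, 'cx': 317.223322602249, 'cy': 201.37750402986643, 'position': array([0.89152199, 0.46998125, 0.77294082]), 'attitude': array([-1.02495226, -2.59349283,  0.87648907])}
{'vertical_fov': 44.0970984255768, 'cx': 317.88056648285215, 'cy': 200.49817397017702, 'position': array([0.42366518, 0.12372231, 1.01915885]), 'attitude': array([-2.13216438,  2.16990948, -0.17596262])}
```

View pics/scene0.png

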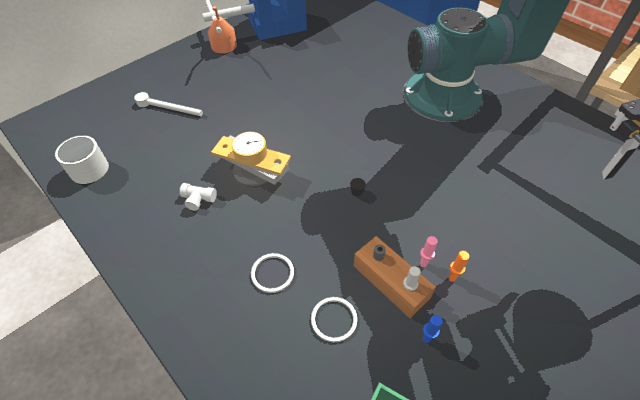

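View pics/top0.png

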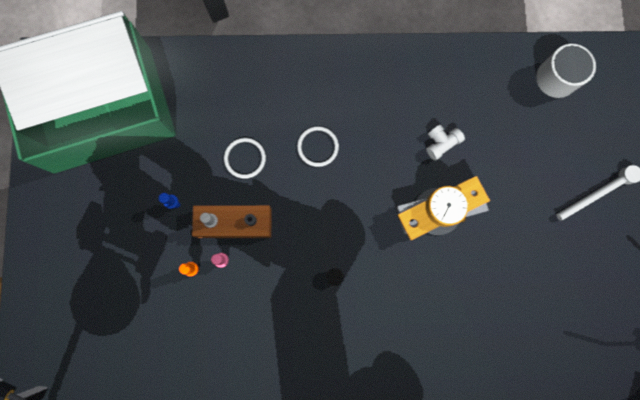

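Candidates for the drift: grey pin in the rest, top (207,219) / scene (412,277); pink, top (220,260); orange, (188,268); and blue, (168,200), stand loose as look-alikes. The grey one hanging in the rest fits the description. The bolt is the dark head at top (250,219). Next come a close crop and measurements.

```bash
python3 - <<'E'
from h import *
im=np.load('top0.npy'); a=cv2.resize(im[180:290,150:290],None,fx=3,fy=3,interpolation=cv2.INTER_CUBIC)
b=cv2.resize(im[165:250,385:505],None,fx=4,fy=4,interpolation=cv2.INTER_CUBIC)
h=max(a.shape[0],b.shape[0])
c=np.zeros((h,420+480,3),np.uint8); c[:a.shape[0],:420]=a; c[:b.shape[0],420:]=b
cv2.imwrite('pics/crop1.png',cv2.resize(c,None,fx=.88,fy=.88)[:,:,::-1])
im=np.load('scene0.npy')
a=cv2.resize(im[220:350,340:480],None,fx=2.8,fy=2.8,interpolation=cv2.INTER_CUBIC)
b=cv2.resize(im[120:200,200:310],None,fx=3.5,fy=3.5,interpolation=cv2.INTER_CUBIC)
h=max(a.shape[0],b.shape[0]);c=np.zeros((h,a.shape[1]+b.shape[1],3),np.uint8)
c[:a.shape[0],:a.shape[1]]=a; c[:b.shape[0],a.shape[1]:]=b
cv2.imwrite('pics/crop2.png',c[:,:,::-1])
for n in ('scene','top'):
  for t in ('drift_grip','bolt_head','drift_hole','bolt_hole','gauge','stand'):
    for d in arm.landmark_of(n,t)[:4]: print(n,t,d['p'],np.round(d['centre'],4))
print(arm.get_obs()['t'])
E
```

```text
scene drift_grip 0.88 [0.4563 0.3022 0.0729]
scene drift_grip 0.76 [0.5769 0.4    0.0724]
scene drift_grip 0.68 [0.5306 0.3201 0.0827]
scene drift_grip 0.66 [0.4378 0.3593 0.0764]
scene bolt_head 0.61 [0.5349 0.2394 0.0609]
scene drift_hole 0.64 [ 0.5237 -0.0777  0.0583]
scene bolt_hole 0.57 [ 0.5775 -0.1988  0.0593]
scene gauge 0.76 [ 0.5527 -0.1417  0.0498]
scene stand 0.58 [ 0.5497 -0.1408  0.0019]
top drift_grip 0.67 [0.4587 0.2951 0.0691]
top drift_grip 0.63 [0.4457 0.3572 0.0703]
top drift_grip 0.58 [0.5725 0.3979 0.0688]
top drift_grip 0.49 [0.5361 0.32   0.0799]
top bolt_head 0.45 [0.5343 0.2395 0.0618]
top drift_hole 0.89 [ 0.5254 -0.0776  0.0587]
top bolt_hole 0.64 [ 0.5806 -0.2053  0.0568]
top gauge 0.96 [ 0.5509 -0.1425  0.049 ]
top stand 0.75 [ 5.488e-01 -1.403e-01  1.000e-04]
0.7
```

View pics/crop1.png

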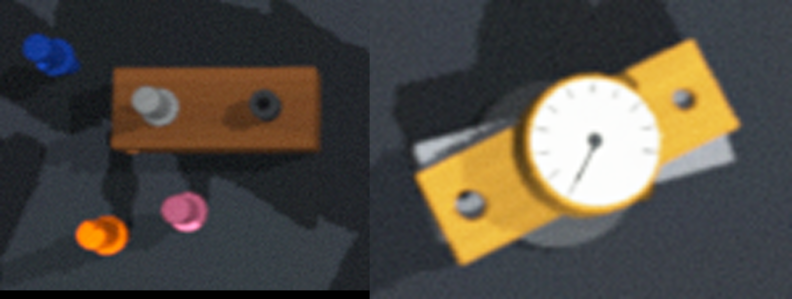

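View pics/crop2.png

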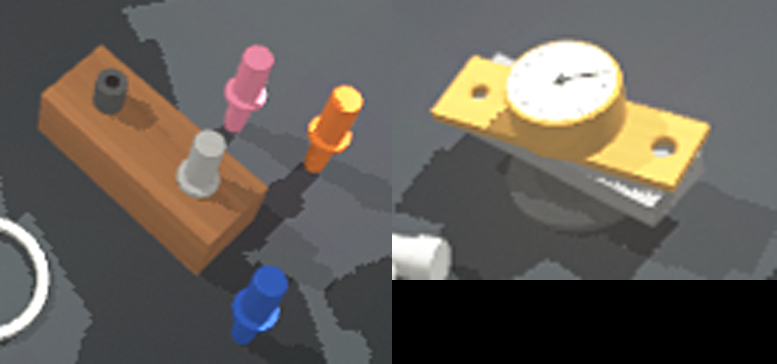

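```bash
python3 - <<'E'
from h import *
import pickle
M={}
for n in ('scene','top'):
  for t in ('gauge','stand','drift_grip','bolt_head'):
    r=arm.masks_of(n,t)[:4]; M[n,t]=r
    for d in r:
      ys,xs=np.nonzero(d['mask']); print(n,t,d['p'],len(xs),xs.mean().round(1),ys.mean().round(1))
pickle.dump(M,open('M.pkl','wb'))
o=arm.get_obs(); print(o['t']); print(R.from_rotvec(o['ee_rot']).as_matrix().round(3))
for n in ('scene','top'): print(R.from_rotvec(arm.get_calibration(n)['attitude']).as_matrix().round(3))
E
```

```text
scene gauge 0.71 1900 251.3 152.4
scene stand 0.88 2733 252.4 158.7
scene drift_grip 0.76 312 428.2 250.6
scene drift_grip 0.75 275 411.7 279.0
scene drift_grip 0.67 335 432.2 327.6
scene drift_grip 0.65 368 458.6 265.3
scene bolt_head 0.56 163 379.1 252.4
scene bolt_head 0.43 2738 252.0 158.6
top gauge 0.87 2754 443.3 207.5
top stand 0.68 3459 442.1 208.4
top drift_grip 0.74 234 168.5 200.3
top drift_grip 0.61 189 188.9 268.8
top drift_grip 0.58 184 219.9 259.5
top drift_grip 0.56 153 208.6 219.2
1.1
[[-0.908  0.419  0.   ]
 [ 0.419  0.908  0.   ]
 [-0.     0.    -1.   ]]
[[-0.733  0.55  -0.4  ]
 [ 0.68   0.579 -0.45 ]
 [-0.016 -0.602 -0.799]]
[[-0.019 -0.989  0.148]
 [-1.     0.016 -0.016]
 [ 0.014 -0.148 -0.989]]
```

```bash
cat > fit.py <<'E'
from h import *
from scipy.optimize import minimize
S=4
CAL={n:cal(n) for n in('scene','top')}
def proj(n,P):
    c,f=CAL[n]; A=R.from_rotvec(c['attitude']).as_matrix()
    q=(np.atleast_2d(P)-c['position'])@A
    return np.c_[c['cx']+f*q[:,0]/q[:,2],c['cy']+f*q[:,1]/q[:,2]]
def hullmask(n,parts):
    m=np.zeros((400*S,640*S),np.uint8)
    for P in parts:
        u=((proj(n,P)+.5)*S-.5).astype(np.float32)
        h=cv2.convexHull(u).astype(np.int32); cv2.fillConvexPoly(m,h,1)
    return cv2.resize(m.astype(np.float32),(640,400),interpolation=cv2.INTER_AREA)
th=np.linspace(0,2*np.pi,48,endpoint=False); C=np.c_[np.cos(th),np.sin(th)]
def cyl(x,y,r,z0,z1,r1=None):
    r1=r if r1 is None else r1
    return np.r_[np.c_[C*r+[x,y],np.full(48,z0)],np.c_[C*r1+[x,y],np.full(48,z1)]]
def box(x,y,yaw,a,b,z0,z1):
    c,s=np.cos(yaw),np.sin(yaw);p=np.array([[a,b],[a,-b],[-a,-b],[-a,b]])/2@np.array([[c,s],[-s,c]])+[x,y]
    return np.r_[np.c_[p,np.full(4,z0)],np.c_[p,np.full(4,z1)]]
def gauge(x,y,w): return [box(x,y,w,.056,.176,.05,.058),cyl(x,y,.038,.058,.094)]
def drift(x,y,z): return [cyl(x,y,.010,z-.0225,z+.0225),cyl(x,y,.014,z-.0285,z-.0225)]
def driftfull(x,y,z): return drift(x,y,z)+[cyl(x,y,.008,z-.0545,z-.0285),cyl(x,y,.0065,z-.0705,z-.0545,.008)]
E
python3 - <<'E'
from fit import *
import pickle
M=pickle.load(open('M.pkl','rb'))
def fit(model,x0,obs,step):
    def cost(p): return sum(np.abs(hullmask(n,model(*p))-m).sum() for n,m in obs.items())
    s=np.array([x0]+[np.array(x0)+np.eye(len(x0))[i]*step[i] for i in range(len(x0))])
    r=minimize(cost,x0,method='Nelder-Mead',options=dict(initial_simplex=s,xatol=2e-4,fatol=.5,maxiter=120)); return r.x,r.fun
for sel in (('scene','top'),('scene',),('top',)):
    g,c=fit(gauge,[.55,-.141,.385],{n:M[n,'gauge'][0]['mask'] for n in sel},[.005,.005,.05]); print('gauge',sel,g.round(4),c, 'hole',(g[:2]+.068*np.array([-np.sin(g[2]),np.cos(g[2])])).round(4),(g[:2]-.068*np.array([-np.sin(g[2]),np.cos(g[2])])).round(4))
    D={}
    if 'scene' in sel: D['scene']=M['scene','drift_grip'][1]['mask']
    if 'top' in sel: D['top']=M['top','drift_grip'][3]['mask']
    d,c=fit(lambda x,y:drift(x,y,.0785),[.533,.32],D,[.005,.005]); print('drift',d.round(4),c)
g,c=fit(gauge,[.55,-.141,.385],{n:M[n,'gauge'][0]['mask'] for n in ('scene','top')},[.005,.005,.05])
for k in(.01,.02):
  for w0 in (g[2]-.1,g[2]-.25):
    st=lambda w:gauge(*g)+[cyl(g[0],g[1],.05,0,k),cyl(g[0],g[1],.02,0,.03),box(g[0],g[1],w,.056,.172,.03,.05)]
    for sel in (('scene','top'),('scene',),('top',)):
        w,c=fit(st,[w0],{n:M[n,'stand'][0]['mask'] for n in sel},[.05]); print('head',k,sel,w,(g[2]-w)*68,c)
E
```

```text
gauge ('scene', 'top') [ 0.5501 -0.1394  0.4332] 285.75 hole [ 0.5216 -0.0776] [ 0.5787 -0.2011]
drift [0.5344 0.3201] 102.375
gauge ('scene',) [ 0.5513 -0.1385  0.433 ] 91.1875 hole [ 0.5228 -0.0767] [ 0.5798 -0.2002]
drift [0.5349 0.3205] 42.125
gauge ('top',) [ 0.5491 -0.1394  0.4379] 134.25 hole [ 0.5203 -0.0778] [ 0.578 -0.201]
drift [0.5321 0.3199] 58.5
head 0.01 ('scene', 'top') [0.25902488] [11.846875] 239.375
head 0.01 ('scene',) [0.26136863] [11.6875] 103.375
head 0.01 ('top',) [0.24652488] [12.696875] 134.9375
head 0.01 ('scene', 'top') [0.25902488] [11.846875] 239.375
head 0.01 ('scene',) [0.26136863] [11.6875] 103.375
head 0.01 ('top',) [0.24652488] [12.696875] 134.9375
head 0.02 ('scene', 'top') [0.25902488] [11.846875] 254.625
head 0.02 ('scene',) [0.26136863] [11.6875] 107.5625
head 0.02 ('top',) [0.24652488] [12.696875] 146.0
head 0.02 ('scene', 'top') [0.25902488] [11.846875] 254.625
head 0.02 ('scene',) [0.26136863] [11.6875] 107.5625
head 0.02 ('top',) [0.24652488] [12.696875] 146.0
```

jog_arm(
  targets=[
    [[-0.1, -0.04, 0.03], 0.03],
    [[-0.25, -0.1, 0.07], 0.07],
    [[-0.4, -0.16, 0.12], 0.11],
    [[-0.55, -0.22, 0.17], 0.15],
    [[-0.7, -0.28, 0.21], 0.19],
    [[-0.85, -0.34, 0.26], 0.23],
    [[-1, -0.4, 0.3], 0.251],
    [[-1, -0.4, 0.3], 0.251],
    [[-1, -0.4, 0.3], 0.251],
    [[-1, -0.4, 0.3], 0.251],
  ],
  hand=0.5,
  newtons=30,
)

```text
t: 2.1
position: [0.2892, 0.4375, 0.1818]
ee_rot: [-1.798, -2.576, -0.001]
force: [0.3, 1.0, -0.0]
opening: 0.497
```

```bash
cat > go.py <<'E'
import sys,numpy as np
def go(cur,tgt,j=.3505):
    d=np.array(tgt)-cur; c,s=np.cos(j),np.sin(j)
    return np.round(np.array([-s*d[0]+c*d[1], c*d[0]+s*d[1], -d[2]])/.08,3)
if __name__=='__main__':
    v=list(map(float,sys.argv[1:])); print(go(np.array(v[:3]),v[3:6],*(v[6:])))
E
python3 go.py .2892 .4374 .182 .534 .320 .13; python3 -c "
from h import *
print(R.from_rotvec(arm.get_obs()['ee_rot']).as_matrix().round(4))"
```

```text
[-2.429  2.37   0.65 ]
[[-3.447e-01  9.387e-01  1.000e-04]
 [ 9.387e-01  3.447e-01  7.000e-04]
 [ 7.000e-04  4.000e-04 -1.000e+00]]
```

jog_arm(
  targets=[
    [[-0.12, 0.12, 0.05], 0],
    [[-0.25, 0.25, 0.1], 0],
    [[-0.37, 0.37, 0.15], 0],
    [[-0.5, 0.5, 0.2], 0],
    [[-0.62, 0.62, 0.25], 0],
    [[-0.75, 0.75, 0.3], 0],
    [[-0.87, 0.87, 0.3], 0],
    [[-1, 1, 0.3], 0],
    [[-1, 1, 0.3], 0],
    [[-1, 1, 0.3], 0],
  ],
)

```text
t: 3.1
position: [0.3924, 0.3893, 0.1577]
ee_rot: [-1.801, -2.574, -0.001]
force: [0.3, 0.6, 0.3]
opening: 0.501
```

jog_arm(
  targets=[
    [[-0.12, 0.12, 0.05], 0],
    [[-0.25, 0.25, 0.1], 0],
    [[-0.37, 0.37, 0.15], 0],
    [[-0.5, 0.5, 0.2], 0],
    [[-0.62, 0.62, 0.25], 0],
    [[-0.75, 0.75, 0.3], 0],
    [[-0.87, 0.87, 0.35], 0],
    [[-1, 1, 0.35], 0],
    [[-1, 1, 0.35], 0],
    [[-1, 1, 0.35], 0],
  ],
)

```text
t: 4.1
position: [0.495, 0.3416, 0.1296]
ee_rot: [-1.801, -2.574, -0.0]
force: [-0.7, 0.8, 0.1]
opening: 0.499
```

jog_arm(
  targets=[
    [[-0.14, 0.12, 0], 0],
    [[-0.29, 0.25, 0], 0],
    [[-0.43, 0.37, 0], 0],
    [[-0.43, 0.37, 0.05], 0],
    [[-0.43, 0.37, 0.2], 0],
    [[-0.43, 0.37, 0.4], 0],
    [[-0.43, 0.37, 0.6], 0],
    [[-0.43, 0.37, 0.75], 0],
    [[-0.43, 0.37, 0.83], 0],
    [[-0.43, 0.37, 0.83], 0],
  ],
)

```text
t: 5.1
position: [0.5332, 0.3193, 0.0615]
ee_rot: [-1.799, -2.574, 0.004]
force: [0.7, 0.4, 0.1]
opening: 0.498
```

```bash
python3 - <<'E'
from h import *
save('scene','g1.png',(330,160,490,320),4)
E
```

```text
(no output)
```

View pics/g1.png

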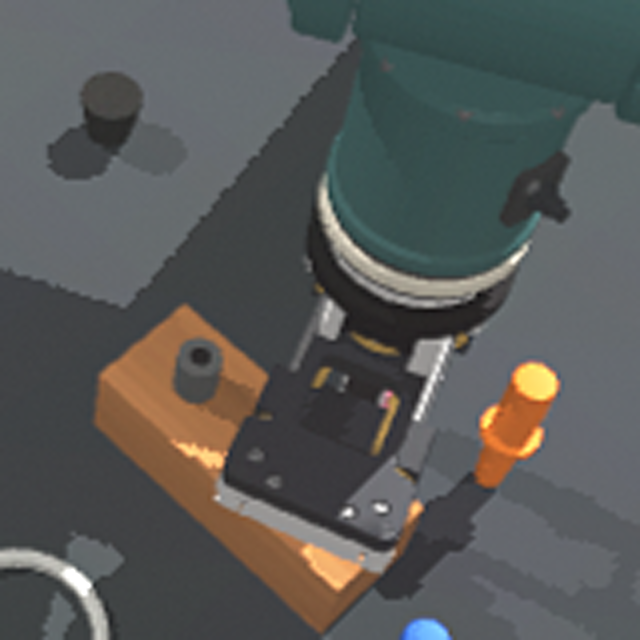

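The hand sits over the drift, with the handle hidden between the fingers at about scene (408,282). The bolt at (379,250) and the orange pin at (458,265) are clear of it. Closing now.

jog_arm(
  targets=[
    [[0, 0, 0], 0],
    [[0, 0, 0], 0],
    [[0, 0, 0], 0],
    [[0, 0, 0], 0],
    [[0, 0, 0], 0],
    [[0, 0, 0], 0],
    [[0, 0, 0], 0],
    [[0, 0, 0], 0],
    [[0, 0, -0.1], 0],
    [[0, 0, -0.2], 0],
  ],
  hand=0,
  newtons=40,
)

```text
t: 6.15
position: [0.5337, 0.3192, 0.0784]
ee_rot: [-1.8, -2.574, 0.003]
force: [-0.2, 0.3, -2.8]
opening: 0.208
```

```bash
python3 go.py .534 .320 .0796 .5216 -.0776 .15
```

```text
[-4.615 -1.852 -0.88 ]
```

jog_arm(
  targets=[
    [[0, 0, -0.2], 0],
    [[0, 0, -0.4], 0],
    [[0, 0, -0.6], 0],
    [[0, 0, -0.75], 0],
    [[0, 0, -0.85], 0],
    [[-0.1, -0.05, -0.9], 0],
    [[-0.25, -0.1, -0.9], 0],
    [[-0.4, -0.15, -0.9], 0],
    [[-0.55, -0.2, -0.9], 0],
    [[-0.7, -0.25, -0.9], 0],
  ],
)

```text
t: 7.15
position: [0.5345, 0.2584, 0.1504]
ee_rot: [-1.801, -2.574, 0.002]
force: [0.1, 0.2, -1.6]
opening: 0.206
```

jog_arm(
  targets=[
    [[-0.13, -0.05, 0], 0],
    [[-0.25, -0.1, 0], 0],
    [[-0.38, -0.15, 0], 0],
    [[-0.5, -0.2, 0], 0],
    [[-0.63, -0.25, 0], 0],
    [[-0.76, -0.3, 0], 0],
    [[-0.88, -0.34, 0], 0],
    [[-1, -0.38, 0], 0],
    [[-1, -0.38, 0], 0],
    [[-1, -0.38, 0], 0],
  ],
)

```text
t: 8.15
position: [0.5337, 0.1744, 0.1511]
ee_rot: [-1.801, -2.574, -0.001]
force: [-0.2, 0.6, -1.8]
opening: 0.205
```

jog_arm(
  targets=[
    [[-0.13, -0.05, 0], 0],
    [[-0.25, -0.1, 0], 0],
    [[-0.38, -0.15, 0], 0],
    [[-0.5, -0.2, 0], 0],
    [[-0.63, -0.25, 0], 0],
    [[-0.76, -0.3, 0], 0],
    [[-0.88, -0.34, 0], 0],
    [[-1, -0.38, 0], 0],
    [[-1, -0.38, 0], 0],
    [[-1, -0.38, 0], 0],
  ],
)

```text
t: 9.15
position: [0.5326, 0.0888, 0.1511]
ee_rot: [-1.801, -2.574, -0.001]
force: [-0.5, -0.4, -1.0]
opening: 0.209
```

jog_arm(
  targets=[
    [[-0.13, -0.05, 0], 0],
    [[-0.25, -0.1, 0], 0],
    [[-0.38, -0.15, 0], 0],
    [[-0.5, -0.2, 0], 0],
    [[-0.63, -0.25, 0], 0],
    [[-0.76, -0.3, 0], 0],
    [[-0.88, -0.34, 0], 0],
    [[-1, -0.38, 0], 0],
    [[-1, -0.38, 0], 0],
    [[-1, -0.38, 0], 0],
  ],
)

```text
t: 10.15
position: [0.5315, 0.0032, 0.151]
ee_rot: [-1.801, -2.574, -0.001]
force: [-0.3, -0.1, -0.6]
opening: 0.207
```

jog_arm(
  targets=[
    [[-0.15, -0.08, 0], 0],
    [[-0.3, -0.15, 0], 0],
    [[-0.45, -0.23, 0], 0],
    [[-0.6, -0.3, 0], 0],
    [[-0.75, -0.38, 0], 0],
    [[-0.91, -0.46, 0], 0],
    [[-0.91, -0.46, 0.1], 0],
    [[-0.91, -0.46, 0.2], 0],
    [[-0.91, -0.46, 0.3], 0],
    [[-0.91, -0.46, 0.3], 0],
  ],
)

```text
t: 11.15
position: [0.5207, -0.0768, 0.1248]
ee_rot: [-1.797, -2.572, 0.002]
force: [0.3, -0.2, -1.1]
opening: 0.204
```

```bash
python3 - <<'E'
from h import *
import pickle
im=save('scene','s2.png',(190,90,330,210),5); np.save('s2.npy',im)
im=save('top','t2.png',(370,140,510,260),5); np.save('t2.npy',im)
r=arm.masks_of('scene','drift_grip')
for d in r:
      ys,xs=np.nonzero(d['mask']); print(d['p'],len(xs),xs.mean().round(1),ys.mean().round(1))
pickle.dump(r,open('r2.pkl','wb'))
print(arm.get_obs()['position'])
E
```

```text
0.87 351 458.4 265.7
0.77 296 428.2 251.0
0.74 375 431.9 328.4
0.57 200 277.3 144.6
0.43 486 334.0 321.5
[ 0.52196295 -0.07722031  0.12698531]
```

View pics/s2.png

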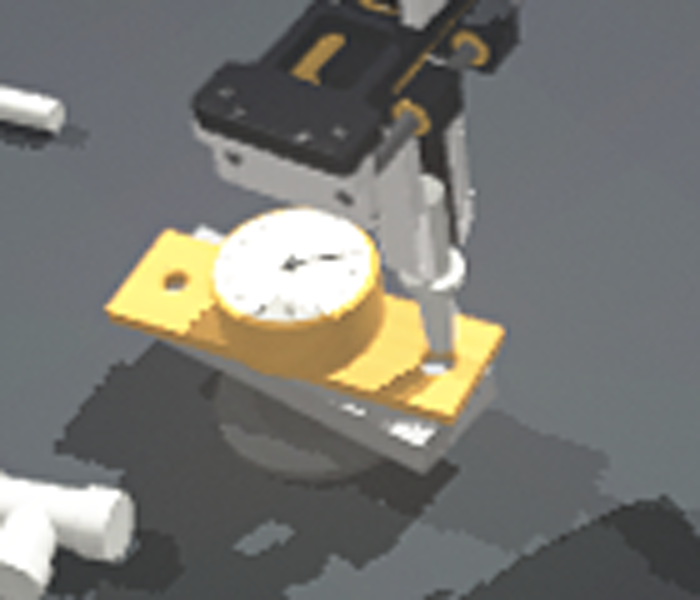

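View pics/t2.png

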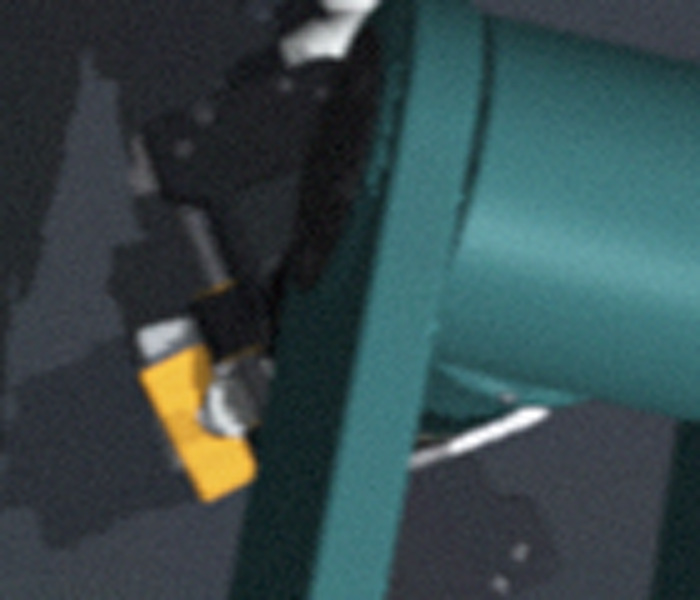

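```bash
python3 - <<'E'
from fit import *
import pickle
im=np.load('s2.npy'); r=pickle.load(open('r2.pkl','rb'))[3]['mask']
k=8; x0,y0,x1,y1=255,115,300,185
big=cv2.resize(im[y0:y1,x0:x1],None,fx=k,fy=k,interpolation=cv2.INTER_CUBIC)
big2=big.copy()
def pl(P,col):
    u=((proj('scene',P)+.5-[x0,y0])*k-.5).astype(np.int32); cv2.polylines(big2,[u],True,col,1)
g=np.array([.5501,-.1394]);w=.433
h=g+.068*np.array([-np.sin(w),np.cos(w)])
pl(np.c_[C*.0086+h,np.full(48,.058)],(255,0,0))
b=box(*g,w,.056,.176,.058,.05); pl(b[:4],(255,0,255))
X,Y,Z=.5216,-.0771,.127+.0170   # TCP + grip
for P in driftfull(X,Y,Z): pl(cv2.convexHull(P[:48,:2].astype(np.float32)).reshape(-1,2) if 0 else P[:48],(0,255,0)); pl(P[48:],(0,255,255))
cv2.imwrite('pics/ov.png',np.hstack([big,big2])[:,:,::-1])
# mask fit on lower part
m=r.astype(float)
zz=proj('scene',[X,Y,Z-.0285])[0]; print('collar px',zz)
ys,xs=np.nonzero(r); print(ys.min(),ys.max(),xs.min(),xs.max())
E
```

```text
collar px [275.20332799 143.39536104]
126 160 271 282
```

View pics/ov.png

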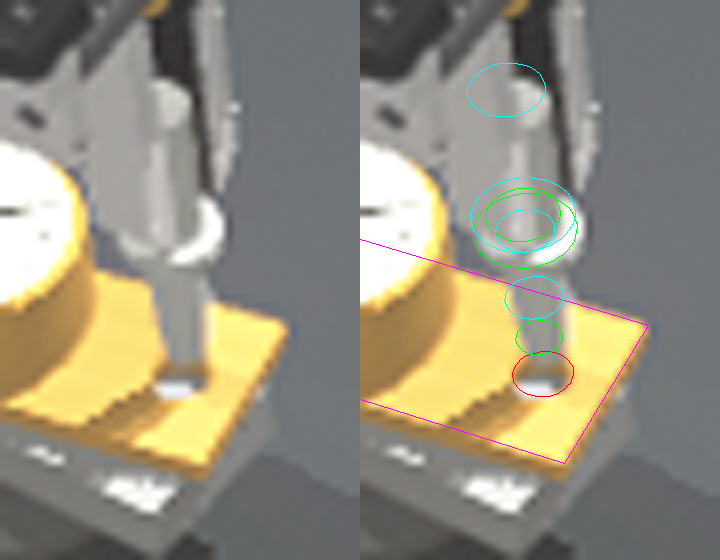

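```bash
python3 - <<'E'
from fit import *
im=np.load('t2.npy'); old=np.load('top0.npy')
k=10; x0,y0,x1,y1=395,200,430,245
g=np.array([.5501,-.1394]);w=.433
h=g+.068*np.array([-np.sin(w),np.cos(w)])
out=[]
for I in(old,im):
  big=cv2.resize(I[y0:y1,x0:x1],None,fx=k,fy=k,interpolation=cv2.INTER_CUBIC)
  def pl(P,col):
    u=((proj('top',P)+.5-[x0,y0])*k-.5).astype(np.int32); cv2.polylines(big,[u],True,col,1)
  pl(np.c_[C*.0086+h,np.full(48,.058)],(255,0,0))
  b=box(*g,w,.056,.176,.058,.05); pl(b[:4],(255,0,255))
  if I is im:
    for P in drift(.5216,-.0771,.144): pl(P[:48],(0,255,0)); pl(P[48:],(0,255,255))
  out.append(big)
cv2.imwrite('pics/ovt.png',np.hstack(out)[:,:,::-1])
im=np.load('s2.npy');old=np.load('scene0.npy')
k=14; x0,y0,x1,y1=265,145,290,175
out=[]
for I in(old,im):
  big=cv2.resize(I[y0:y1,x0:x1],None,fx=k,fy=k,interpolation=cv2.INTER_CUBIC)
  u=((proj('scene',np.c_[C*.0086+h,np.full(48,.058)])+.5-[x0,y0])*k-.5).astype(np.int32); cv2.polylines(big,[u],True,(255,0,0),1)
  out.append(big)
cv2.imwrite('pics/ovs.png',np.hstack(out)[:,:,::-1])
E
```

```text
(no output)
```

View pics/ovt.png

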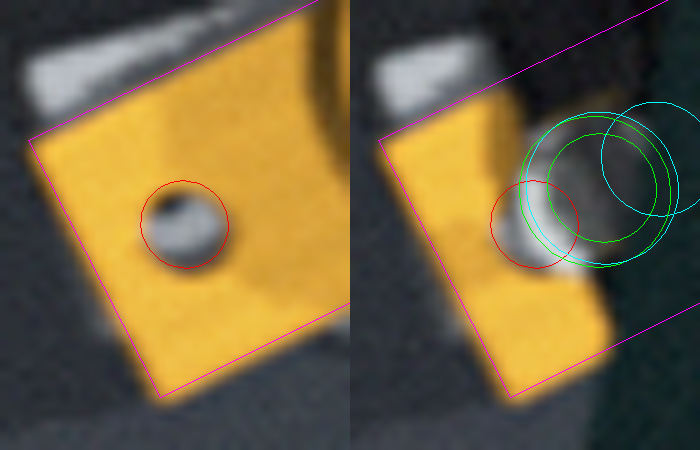

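View pics/ovs.png

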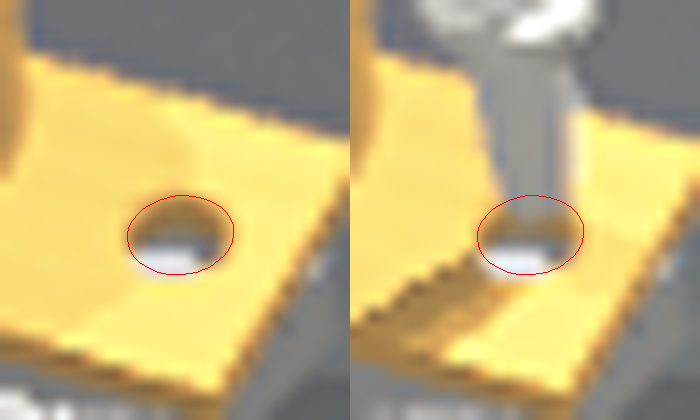

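Relative to the hole, the images put the drift about 0.8 mm short in x and 0.9 mm over in y (tip at scene 278,160; hole at 278,162). I'll correct that and lower it slowly.

jog_arm(
  targets=[
    [[-0.014, 0.006, 0.05], 0],
    [[-0.014, 0.006, 0.1], 0],
    [[-0.014, 0.006, 0.15], 0],
    [[-0.014, 0.006, 0.18], 0],
    [[-0.014, 0.006, 0.195], 0],
    [[-0.014, 0.006, 0.2], 0],
    [[-0.014, 0.006, 0.205], 0],
    [[-0.014, 0.006, 0.21], 0],
    [[-0.014, 0.006, 0.215], 0],
    [[-0.014, 0.006, 0.215], 0],
  ],
)

```text
t: 12.3
position: [0.5227, -0.0786, 0.1099]
ee_rot: [1.8, 2.575, 0.0]
force: [0.4, 0.0, -1.4]
opening: 0.208
```

jog_arm(
  targets=[
    [[0, 0, 0.006], 0],
    [[0, 0, 0.012], 0],
    [[0, 0, 0.018], 0],
    [[0, 0, 0.024], 0],
    [[0, 0, 0.03], 0],
    [[0, 0, 0.036], 0],
    [[0, 0, 0.042], 0],
    [[0, 0, 0.048], 0],
    [[0, 0, 0.048], 0],
    [[0, 0, 0.048], 0],
  ],
)

```text
t: 13.3
position: [0.5227, -0.0786, 0.1061]
ee_rot: [1.8, 2.575, 0.0]
force: [0.1, -0.4, -1.2]
opening: 0.203
```

```bash
python3 - <<'E'
from h import *
o=arm.get_obs(); print(o['position'],o['force'],o['torque'])
im=save('scene','s3.png',(240,110,310,180),8)
o=arm.get_obs(); print(o['position'],o['force'],o['torque'])
E
```

```text
[ 0.52273564 -0.07856943  0.10605644] [ 0.14524195 -0.44757416 -1.24259133] [-0.07489925  0.05084457  0.00793911]
[ 0.52274075 -0.07858244  0.10605062] [ 0.31297476  0.11340719 -0.45983037] [-0.05632349  0.09205535  0.04967904]
```

View pics/s3.png

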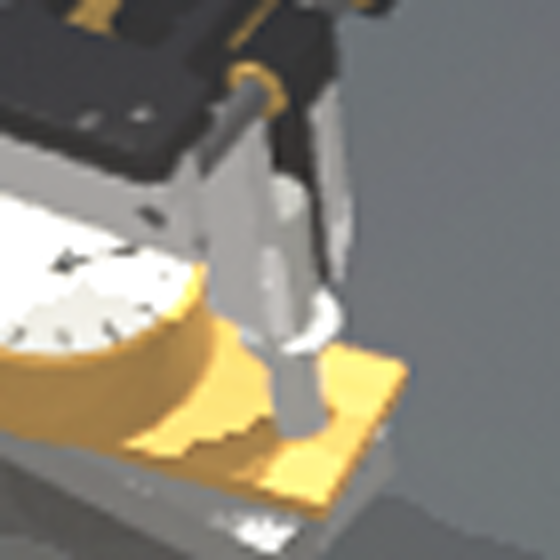

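jog_arm(
  targets=[
    [[0, 0, 0.006], 0],
    [[0, 0, 0.012], 0],
    [[0, 0, 0.018], 0],
    [[0, 0, 0.022], 0],
    [[0, 0, 0.026], 0],
    [[0, 0, 0.03], 0],
    [[0, 0, 0.034], 0],
    [[0, 0, 0.036], 0],
    [[0, 0, 0.036], 0],
    [[0, 0, 0.036], 0],
  ],
)

```text
t: 14.35
position: [0.5231, -0.0787, 0.1056]
ee_rot: [1.799, 2.573, 0.001]
force: [-4.0, 0.3, 9.2]
opening: 0.204
```

Contact with the plate at about 10 N, and the arm's stiffness works out near 4 N/mm. I'll ease the push and work the flange clockwise along the tool's +y.

jog_arm(
  targets=[
    [[0, 0, -0.012], 0],
    [[0, 0.012, -0.012], 0],
    [[0, 0.024, -0.012], 0],
    [[0, 0.036, -0.012], 0],
    [[0, 0.048, -0.012], 0],
    [[0, 0.06, -0.012], 0],
    [[0, 0.072, -0.012], 0],
    [[0, 0.084, -0.012], 0],
    [[0, 0.096, -0.012], 0],
    [[0, 0.1, -0.012], 0],
  ],
)

```text
t: 15.35
position: [0.5262, -0.0777, 0.1055]
ee_rot: [-1.798, -2.57, 0.013]
force: [-12.2, -3.5, 12.9]
opening: 0.209
```

jog_arm(
  targets=[
    [[0, 0, -0.01], 0],
    [[0, 0, -0.02], 0],
    [[0, 0, -0.03], 0],
    [[0, 0, -0.03], 0],
    [[0, 0, -0.03], 0],
    [[0, 0, -0.03], 0],
    [[0, 0, -0.03], 0],
    [[0, 0, -0.03], 0],
    [[0, 0, -0.03], 0],
    [[0, 0, -0.03], 0],
  ],
)

```text
t: 16.35
position: [0.5301, -0.0757, 0.1063]
ee_rot: [-1.8, -2.574, -0.0]
force: [-1.3, -1.5, -3.3]
opening: 0.206
```

jog_arm(
  targets=[
    [[0, 0.01, 0], 0],
    [[0, 0.02, 0], 0],
    [[0, 0.03, 0], 0],
    [[0, 0.03, 0.01], 0],
    [[0, 0.03, 0.02], 0],
    [[0, 0.035, 0.02], 0],
    [[0, 0.04, 0.02], 0],
    [[0, 0.045, 0.02], 0],
    [[0, 0.05, 0.02], 0],
    [[0, 0.05, 0.02], 0],
  ],
)

```text
t: 17.35
position: [0.5342, -0.0745, 0.105]
ee_rot: [1.8, 2.574, 0.0]
force: [-1.4, -1.2, 1.4]
opening: 0.21
```

jog_arm(
  targets=[
    [[0, 0, 0.005], 0],
    [[0, 0, 0.01], 0],
    [[0, 0, 0.015], 0],
    [[0, 0, 0.02], 0],
    [[0, 0, 0.025], 0],
    [[0, 0, 0.025], 0],
    [[0, 0, 0.025], 0],
    [[0, 0, 0.025], 0],
    [[0, 0, 0.025], 0],
    [[0, 0, 0.025], 0],
  ],
)

```text
t: 18.35
position: [0.534, -0.0744, 0.1028]
ee_rot: [-1.8, -2.575, -0.0]
force: [-2.2, -1.5, -0.0]
opening: 0.206
```

It dropped into the lower hole. Lowering in stages.

jog_arm(
  targets=[
    [[0, 0, 0.01], 0],
    [[0, 0, 0.02], 0],
    [[0, 0, 0.03], 0],
    [[0, 0, 0.04], 0],
    [[0, 0, 0.05], 0],
    [[0, 0, 0.06], 0],
    [[0, 0, 0.07], 0],
    [[0, 0, 0.08], 0],
    [[0, 0, 0.08], 0],
    [[0, 0, 0.08], 0],
  ],
)

```text
t: 19.35
position: [0.5339, -0.0745, 0.0963]
ee_rot: [-1.8, -2.574, 0.0]
force: [-1.7, -1.1, -1.1]
opening: 0.206
```

jog_arm(
  targets=[
    [[0, 0, 0.015], 0],
    [[0, 0, 0.03], 0],
    [[0, 0, 0.045], 0],
    [[0, 0, 0.06], 0],
    [[0, 0, 0.075], 0],
    [[0, 0, 0.09], 0],
    [[0, 0, 0.105], 0],
    [[0, 0, 0.12], 0],
    [[0, 0, 0.12], 0],
    [[0, 0, 0.12], 0],
  ],
)

```text
t: 20.35
position: [0.534, -0.0744, 0.0866]
ee_rot: [-1.8, -2.575, -0.0]
force: [-0.6, -1.4, -1.2]
opening: 0.208
```

jog_arm(
  targets=[
    [[0, 0, 0.02], 0],
    [[0, 0, 0.04], 0],
    [[0, 0, 0.06], 0],
    [[0, 0, 0.08], 0],
    [[0, 0, 0.1], 0],
    [[0, 0, 0.12], 0],
    [[0, 0, 0.14], 0],
    [[0, 0, 0.16], 0],
    [[0, 0, 0.18], 0],
    [[0, 0, 0.2], 0],
  ],
)

```text
t: 21.35
position: [0.5344, -0.0744, 0.0718]
ee_rot: [1.8, 2.574, 0.001]
force: [-2.9, -0.5, 8.9]
opening: 0.206
```

jog_arm(
  targets=[
    [[0, 0, -0.02], 0],
    [[0, 0, -0.03], 0],
    [[0, 0, -0.03], 0],
    [[0, 0, -0.03], 0],
    [[0, 0, -0.03], 0],
    [[0, 0, -0.1], 0],
    [[0, 0, -0.3], 0],
    [[0, 0, -0.5], 0],
    [[0, 0, -0.7], 0],
    [[0, 0, -0.9], 0],
  ],
  hand=0.5,
)

```text
t: 22.35
position: [0.5341, -0.0744, 0.144]
ee_rot: [1.8, 2.574, 0.001]
force: [-0.7, 0.6, 0.0]
opening: 0.502
```

```bash
python3 - <<'E'
from h import *
im=save('scene','s4.png',(200,90,320,190),6); np.save('s4.npy',im)
E
```

```text
(no output)
```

View pics/s4.png

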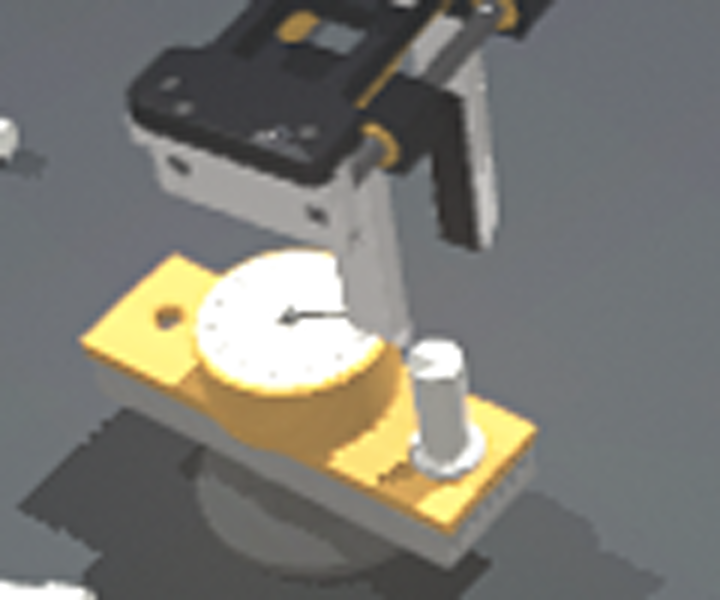

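The drift stands on its collar (scene ~275,165) and the flange lines up with the plate. Now for the bolt.

jog_arm(
  targets=[
    [[0.1, 0.04, -0.04], 0],
    [[0.25, 0.1, -0.04], 0],
    [[0.38, 0.15, -0.04], 0],
    [[0.5, 0.2, -0.04], 0],
    [[0.63, 0.25, -0.04], 0],
    [[0.76, 0.3, -0.04], 0],
    [[0.88, 0.34, -0.04], 0],
    [[1, 0.37, -0.04], 0],
    [[1, 0.37, -0.04], 0],
    [[1, 0.37, -0.04], 0],
  ],
)

```text
t: 23.4
position: [0.5343, 0.0109, 0.1462]
ee_rot: [1.799, 2.575, -0.0]
force: [0.3, 0.3, -0.0]
opening: 0.499
```

jog_arm(
  targets=[
    [[0.13, 0.05, 0], 0],
    [[0.25, 0.1, 0], 0],
    [[0.38, 0.15, 0], 0],
    [[0.5, 0.2, 0], 0],
    [[0.63, 0.25, 0], 0],
    [[0.76, 0.3, 0], 0],
    [[0.88, 0.34, 0], 0],
    [[1, 0.37, 0], 0],
    [[1, 0.37, 0], 0],
    [[1, 0.37, 0], 0],
  ],
)

```text
t: 24.4
position: [0.5346, 0.0963, 0.1461]
ee_rot: [1.799, 2.575, -0.0]
force: [-0.2, 0.4, 0.3]
opening: 0.501
```

```bash
python3 - <<'E'
from fit import *
import pickle
o=arm.get_obs(); print(o['position'])
s=save('scene','s5.png'); t=save('top','t5.png'); np.save('s5.npy',s); np.save('t5.npy',t)
Q={}
for n in('scene','top'):
  for th_ in('bolt_head','bolt_hole','gauge','drift_hole','drift_grip'):
    for d in arm.landmark_of(n,th_)[:4]: print(n,th_,d['p'],np.round(d['centre'],4))
  for th_ in('gauge','bolt_head'):
    Q[n,th_]=arm.masks_of(n,th_)
    for d in Q[n,th_]:
      ys,xs=np.nonzero(d['mask']); print(n,th_,d['p'],len(xs),xs.mean().round(1),ys.mean().round(1))
pickle.dump(Q,open('Q5.pkl','wb'))
E
```

```text
[0.53462862 0.09628767 0.14611517]
scene bolt_head 0.57 [0.5329 0.2405 0.0626]
scene bolt_hole 0.84 [ 0.5685 -0.2033  0.0584]
scene gauge 0.56 [ 0.551  -0.1431  0.0472]
scene drift_hole 0.96 [ 0.5337 -0.0707  0.057 ]
scene drift_hole 0.54 [ 0.5654 -0.2029  0.0601]
scene drift_grip 0.82 [0.441  0.3562 0.0727]
scene drift_grip 0.75 [0.4578 0.3002 0.0749]
scene drift_grip 0.55 [0.5759 0.3987 0.0699]
scene drift_grip 0.49 [ 0.5325 -0.0741  0.0889]
scene gauge 0.56 1657 249.6 152.3
scene gauge 0.29 2363 249.3 158.7
scene bolt_head 0.67 163 379.1 252.6
top bolt_head 0.49 [0.532  0.2387 0.0595]
top bolt_hole 0.82 [ 0.5718 -0.2093  0.0548]
top gauge 0.89 [ 0.5508 -0.1433  0.0465]
top drift_hole 0.58 [ 0.5365 -0.0784  0.0565]
top drift_grip 0.76 [0.5764 0.398  0.071 ]
top drift_grip 0.65 [ 0.5333 -0.0745  0.0853]
top drift_grip 0.6 [0.4442 0.3601 0.0698]
top drift_grip 0.49 [0.4593 0.2958 0.0674]
top gauge 0.91 2562 444.7 207.2
top bolt_head 0.54 118 249.7 219.5
```

View pics/t5.png

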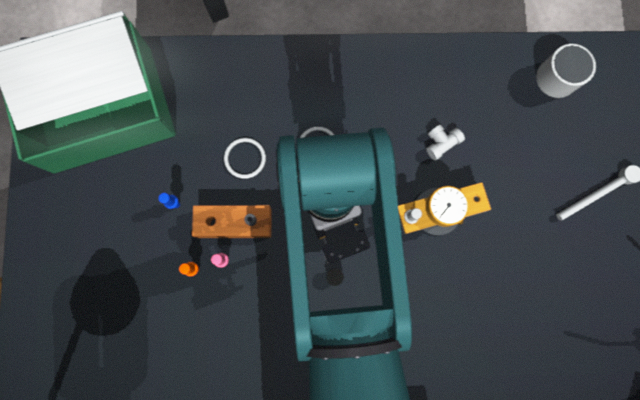

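View pics/s5.png

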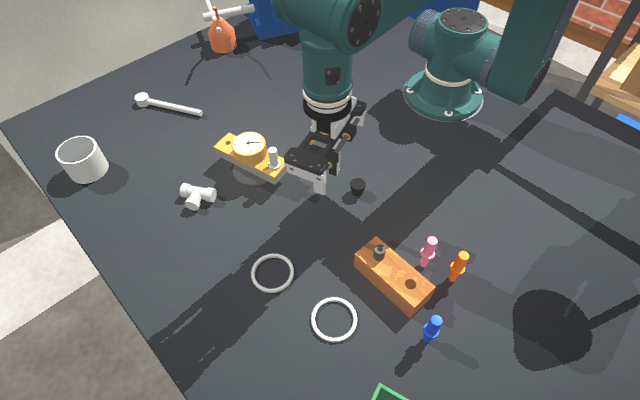

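```bash
python3 - <<'E'
from fit import *
import pickle
Q=pickle.load(open('Q5.pkl','rb'))
def fit(model,x0,obs,step):
    def cost(p): return sum(np.abs(hullmask(n,model(*p))-m).sum() for n,m in obs.items())
    s=np.array([x0]+[np.array(x0)+np.eye(len(x0))[i]*step[i] for i in range(len(x0))])
    r=minimize(cost,x0,method='Nelder-Mead',options=dict(initial_simplex=s,xatol=2e-4,fatol=.5,maxiter=120)); return r.x,r.fun
for sel in (('scene','top'),('scene',),('top',)):
    b,c=fit(lambda x,y:[cyl(x,y,.011,.05,.076)],[.533,.24],{n:Q[n,'bolt_head'][0]['mask'] for n in sel},[.004,.004]); print('bolt',b.round(4),c)
    # gauge with drift standing in
    def gm(x,y,w): 
        hx,hy=x-.068*np.sin(w),y+.068*np.cos(w); return gauge(x,y,w)
    g,c=fit(gm,[.55,-.1394,.26],{n:Q[n,'gauge'][0]['mask'] for n in sel},[.004,.004,.05]); e=.068*np.array([-np.sin(g[2]),np.cos(g[2])]); print('gauge',g.round(4),c,(g[:2]+e).round(4),(g[:2]-e).round(4))
# overlays on hole
s=np.load('s5.npy');t=np.load('t5.npy'); out=[]
g=np.array([.5501,-.1394]);w=.258; e=.068*np.array([-np.sin(w),np.cos(w)])
for n,I,(x0,y0) in(('scene',s,(210,125)),('top',t,(460,180))):
    k=10; big=cv2.resize(I[y0:y0+40,x0:x0+36],None,fx=k,fy=k,interpolation=cv2.INTER_CUBIC)
    for P in (np.c_[C*.00625+g-e,np.full(48,.058)],box(*g,w,.056,.176,.058,.05)[:4]):
        u=((proj(n,P)+.5-[x0,y0])*k-.5).astype(np.int32); cv2.polylines(big,[u],True,(255,0,0),1)
    out.append(big)
cv2.imwrite('pics/ov5.png',np.hstack(out)[:,:,::-1])
E
```

```text
bolt [0.532  0.2406] 44.125
gauge [ 0.5495 -0.139   0.2543] 656.0 [ 0.5324 -0.0732] [ 0.5666 -0.2048]
bolt [0.5339 0.2411] 19.625
gauge [ 0.5518 -0.1381  0.2465] 252.1875 [ 0.5352 -0.0721] [ 0.5683 -0.204 ]
bolt [0.5309 0.2406] 13.3125
gauge [ 0.5489 -0.1395  0.2517] 329.3125 [ 0.532  -0.0736] [ 0.5659 -0.2054]
```

View pics/ov5.png

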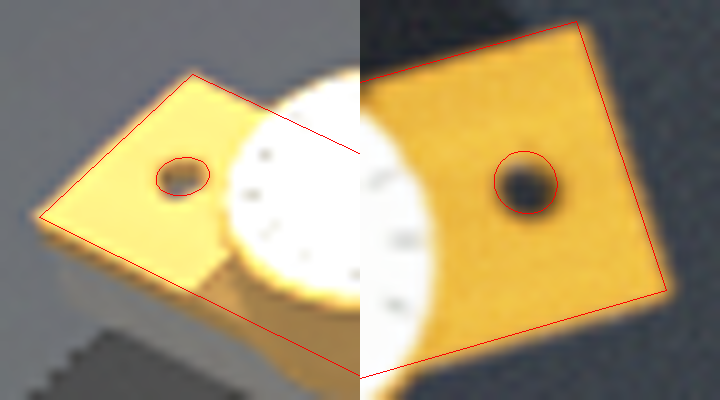

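jog_arm(
  targets=[
    [[0.12, 0.04, 0], 0],
    [[0.24, 0.08, 0], 0],
    [[0.36, 0.12, 0], 0],
    [[0.48, 0.16, 0], 0],
    [[0.6, 0.2, 0], 0],
    [[0.72, 0.24, 0], 0],
    [[0.84, 0.28, 0], 0],
    [[0.9, 0.3, 0], 0],
    [[0.9, 0.3, 0], 0],
    [[0.9, 0.3, 0], 0],
  ],
)

```text
t: 26.2
position: [0.5325, 0.1719, 0.1461]
ee_rot: [1.8, 2.575, -0.0]
force: [0.5, 0.2, 0.2]
opening: 0.5
```

jog_arm(
  targets=[
    [[0.14, 0.05, 0], 0],
    [[0.28, 0.1, 0], 0],
    [[0.42, 0.15, 0], 0],
    [[0.56, 0.2, 0], 0],
    [[0.7, 0.25, 0.1], 0],
    [[0.8, 0.3, 0.3], 0],
    [[0.8, 0.3, 0.5], 0],
    [[0.8, 0.3, 0.65], 0],
    [[0.8, 0.3, 0.7], 0],
    [[0.8, 0.3, 0.7], 0],
  ],
)

```text
t: 27.2
position: [0.5324, 0.2401, 0.0887]
ee_rot: [-1.8, -2.573, 0.003]
force: [-0.2, -1.0, 1.0]
opening: 0.496
```

jog_arm(
  targets=[
    [[0.005, 0.005, 0.1], 0],
    [[0.005, 0.005, 0.2], 0],
    [[0.005, 0.005, 0.3], 0],
    [[0.005, 0.005, 0.38], 0],
    [[0.005, 0.005, 0.43], 0],
    [[0.005, 0.005, 0.45], 0],
    [[0.005, 0.005, 0.46], 0],
    [[0.005, 0.005, 0.465], 0],
    [[0.005, 0.005, 0.465], 0],
    [[0.005, 0.005, 0.465], 0],
  ],
)

```text
t: 28.2
position: [0.5335, 0.2409, 0.0533]
ee_rot: [1.8, 2.574, 0.001]
force: [-1.1, 0.1, -0.1]
opening: 0.502
```

jog_arm(
  targets=[
    [[0, 0, 0], 0],
    [[0, 0, 0], 0],
    [[0, 0, 0], 0],
    [[0, 0, 0], 0],
    [[0, 0, 0], 0],
    [[0, 0, 0], 0],
    [[0, 0, 0], 0],
    [[0, 0, -0.05], 0],
    [[0, 0, -0.15], 0],
    [[0, 0, -0.25], 0],
  ],
  hand=0,
  newtons=30,
)

```text
t: 29.2
position: [0.5333, 0.2409, 0.0735]
ee_rot: [-1.8, -2.575, 0.0]
force: [0.0, 0.2, -0.4]
opening: 0.226
```

jog_arm(
  targets=[
    [[0, 0, -0.2], 0],
    [[0, 0, -0.4], 0],
    [[0, 0, -0.6], 0],
    [[-0.05, 0, -0.75], 0],
    [[-0.12, -0.05, -0.85], 0],
    [[-0.22, -0.08, -0.95], 0],
    [[-0.34, -0.12, -1], 0],
    [[-0.46, -0.15, -1], 0],
    [[-0.58, -0.18, -1], 0],
    [[-0.68, -0.21, -1], 0],
  ],
)

```text
t: 30.2
position: [0.5359, 0.1827, 0.1522]
ee_rot: [-1.801, -2.573, 0.002]
force: [-0.4, 0.2, -1.5]
opening: 0.229
```

jog_arm(
  targets=[
    [[-0.12, -0.04, -0.02], 0],
    [[-0.24, -0.08, -0.04], 0],
    [[-0.36, -0.12, -0.06], 0],
    [[-0.48, -0.16, -0.08], 0],
    [[-0.6, -0.19, -0.1], 0],
    [[-0.72, -0.22, -0.12], 0],
    [[-0.84, -0.24, -0.14], 0],
    [[-0.94, -0.26, -0.15], 0],
    [[-0.94, -0.26, -0.15], 0],
    [[-0.94, -0.26, -0.15], 0],
  ],
)

```text
t: 31.2
position: [0.5425, 0.1062, 0.1649]
ee_rot: [-1.8, -2.574, -0.001]
force: [-0.2, 0.0, -0.9]
opening: 0.228
```

jog_arm(
  targets=[
    [[-0.12, -0.04, 0], 0],
    [[-0.24, -0.08, 0], 0],
    [[-0.36, -0.12, 0], 0],
    [[-0.48, -0.16, 0], 0],
    [[-0.6, -0.19, 0], 0],
    [[-0.72, -0.22, 0], 0],
    [[-0.84, -0.24, 0], 0],
    [[-0.94, -0.26, 0], 0],
    [[-0.94, -0.26, 0], 0],
    [[-0.94, -0.26, 0], 0],
  ],
)

```text
t: 32.2
position: [0.5488, 0.0284, 0.1649]
ee_rot: [-1.8, -2.574, -0.0]
force: [-0.7, 0.5, -0.4]
opening: 0.227
```

jog_arm(
  targets=[
    [[-0.12, -0.04, 0], 0],
    [[-0.24, -0.08, 0], 0],
    [[-0.36, -0.12, 0], 0],
    [[-0.48, -0.16, 0], 0],
    [[-0.6, -0.19, 0], 0],
    [[-0.72, -0.22, 0], 0],
    [[-0.84, -0.24, 0], 0],
    [[-0.94, -0.26, 0], 0],
    [[-0.94, -0.26, 0], 0],
    [[-0.94, -0.26, 0], 0],
  ],
)

```text
t: 33.2
position: [0.5551, -0.0494, 0.1648]
ee_rot: [-1.8, -2.574, -0.0]
force: [-0.7, 0.7, -1.3]
opening: 0.229
```

jog_arm(
  targets=[
    [[-0.12, -0.04, 0], 0],
    [[-0.24, -0.08, 0], 0],
    [[-0.36, -0.12, 0], 0],
    [[-0.48, -0.16, 0], 0],
    [[-0.6, -0.19, 0], 0],
    [[-0.72, -0.22, 0], 0],
    [[-0.84, -0.24, 0], 0],
    [[-0.94, -0.26, 0], 0],
    [[-0.94, -0.26, 0], 0],
    [[-0.94, -0.26, 0], 0],
  ],
)

```text
t: 34.2
position: [0.5614, -0.1271, 0.1648]
ee_rot: [-1.8, -2.574, -0.001]
force: [0.1, 0.6, -1.2]
opening: 0.225
```

jog_arm(
  targets=[
    [[-0.12, -0.04, 0], 0],
    [[-0.24, -0.08, 0], 0],
    [[-0.36, -0.12, 0], 0],
    [[-0.48, -0.16, 0], 0],
    [[-0.6, -0.19, 0], 0],
    [[-0.72, -0.22, 0], 0],
    [[-0.84, -0.24, 0], 0],
    [[-0.94, -0.264, 0], 0],
    [[-0.94, -0.264, 0], 0],
    [[-0.94, -0.264, 0.08], 0],
  ],
)

```text
t: 35.2
position: [0.5679, -0.2053, 0.1593]
ee_rot: [1.799, 2.573, 0.001]
force: [1.0, -0.1, -0.7]
opening: 0.227
```

jog_arm(
  targets=[
    [[0, 0, 0.1], 0],
    [[0, 0, 0.2], 0],
    [[0, 0, 0.3], 0],
    [[0, 0, 0.4], 0],
    [[0, 0, 0.5], 0],
    [[0, 0, 0.58], 0],
    [[0, 0, 0.62], 0],
    [[0, 0, 0.62], 0],
    [[0, 0, 0.62], 0],
    [[0, 0, 0.62], 0],
  ],
)

```text
t: 36.2
position: [0.5677, -0.2051, 0.1095]
ee_rot: [1.799, 2.574, 0.0]
force: [-0.2, 0.1, -0.4]
opening: 0.226
```

```bash
cat > ov6.py <<'E'
from fit import *
import sys
tag=sys.argv[1]
o=arm.get_obs(); p=o['position']; print(p,o['force'])
s=save('scene','sf%s.png'%tag); t=save('top','tf%s.png'%tag); np.save('s6.npy',s)
w=.258; e=.068*np.array([-np.sin(w),np.cos(w)]); g=np.array([.5501,-.1394]); out=[]
for n,I,(x0,y0) in(('scene',s,(205,105)),('top',t,(455,165))):
    k=9; big=cv2.resize(I[y0:y0+60,x0:x0+42],None,fx=k,fy=k,interpolation=cv2.INTER_CUBIC); b2=big.copy()
    def pl(P,c):
        u=((proj(n,P)+.5-[x0,y0])*k-.5).astype(np.int32); cv2.polylines(b2,[u],True,c,1)
    pl(np.c_[C*.00625+g-e,np.full(48,.058)],(255,0,0)); pl(box(*g,w,.056,.176,.058,.05)[:4],(255,0,255))
    X,Y,zb=p[0],p[1],p[2]-.0033
    for r,z in((.011,zb+.026),(.011,zb),(.005,zb),(.005,zb-.028),(.004,zb-.034)): pl(np.c_[C*r+[X,Y],np.full(48,z)],(0,255,0))
    out+=[big,b2] if n=='scene' else [b2]
im=np.hstack(out); im=cv2.resize(im,None,fx=min(1,800/im.shape[1]),fy=min(1,800/im.shape[1]))
cv2.imwrite('pics/o%s.png'%tag,im[:,:,::-1])
E
python3 ov6.py a
```

```text
[ 0.56766771 -0.20510703  0.10952916] [-0.20762005  0.14352295 -0.3538436 ]
```

View pics/oa.png

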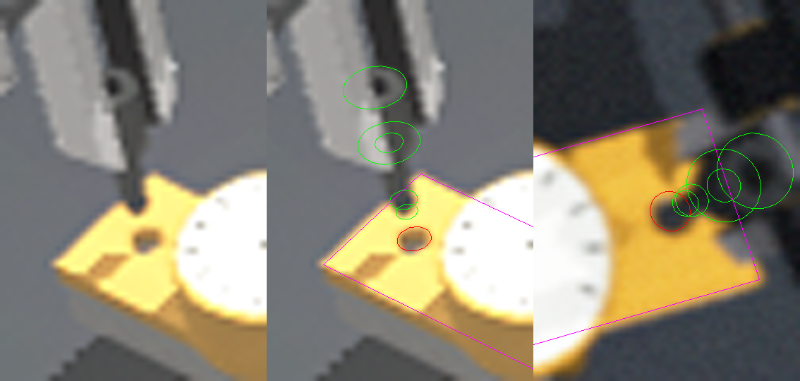

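jog_arm(
  targets=[
    [[0, 0, 0.03], 0],
    [[0, 0, 0.06], 0],
    [[0, 0, 0.09], 0],
    [[0, 0, 0.11], 0],
    [[0, 0, 0.125], 0],
    [[0, 0, 0.125], 0],
    [[0, 0, 0.125], 0],
    [[0, 0, 0.125], 0],
    [[0, 0, 0.125], 0],
    [[0, 0, 0.125], 0],
  ],
)

```text
t: 37.3
position: [0.5674, -0.205, 0.099]
ee_rot: [1.8, 2.575, 0.0]
force: [-0.6, 0.3, 0.6]
opening: 0.226
```

```bash
sed -i 's/(205,105)/(215,125)/; s/(455,165)/(462,178)/; s/k=9/k=14/; s/y0+60,x0:x0+42/y0+32,x0:x0+28/' ov6.py; python3 ov6.py b
```

```text
[ 0.56735022 -0.20498637  0.09901353] [-0.57443594  0.27231517  0.58860172]
```

View pics/ob.png

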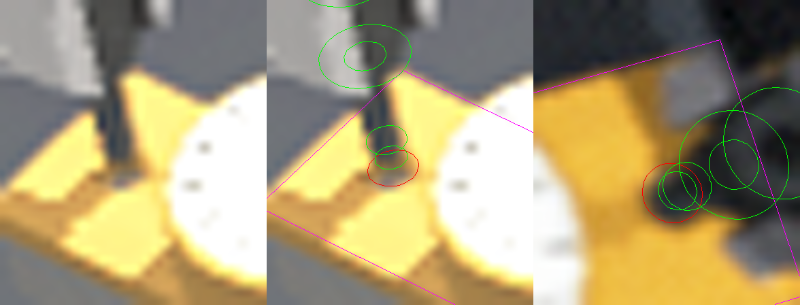

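jog_arm(
  targets=[
    [[0.008, -0.004, 0.01], 0],
    [[0.008, -0.004, 0.02], 0],
    [[0.008, -0.004, 0.03], 0],
    [[0.008, -0.004, 0.04], 0],
    [[0.008, -0.004, 0.05], 0],
    [[0.008, -0.004, 0.06], 0],
    [[0.008, -0.004, 0.07], 0],
    [[0.008, -0.004, 0.075], 0],
    [[0.008, -0.004, 0.075], 0],
    [[0.008, -0.004, 0.075], 0],
  ],
)

```text
t: 38.4
position: [0.5668, -0.2045, 0.0929]
ee_rot: [1.8, 2.575, 0.0]
force: [-0.2, 0.4, -0.9]
opening: 0.226
```

jog_arm(
  targets=[
    [[0, 0, 0.01], 0],
    [[0, 0, 0.02], 0],
    [[0, 0, 0.03], 0],
    [[0, 0, 0.04], 0],
    [[0, 0, 0.05], 0],
    [[0, 0, 0.06], 0],
    [[0, 0, 0.07], 0],
    [[0, 0, 0.08], 0],
    [[0, 0, 0.09], 0],
    [[0, 0, 0.1], 0],
  ],
)

```text
t: 39.4
position: [0.5668, -0.2045, 0.0849]
ee_rot: [1.8, 2.575, 0.0]
force: [0.2, -0.9, -0.7]
opening: 0.228
```

jog_arm(
  targets=[
    [[0, 0, 0.03], 0],
    [[0, 0, 0.06], 0],
    [[0, 0, 0.09], 0],
    [[0, 0, 0.12], 0],
    [[0, 0, 0.15], 0],
    [[0, 0, 0.18], 0],
    [[0, 0, 0.21], 0],
    [[0, 0, 0.24], 0],
    [[0, 0, 0.26], 0],
    [[0, 0, 0.28], 0],
  ],
)

```text
t: 40.4
position: [0.5669, -0.2045, 0.0624]
ee_rot: [1.8, 2.575, 0.0]
force: [0.8, -0.0, -0.8]
opening: 0.229
```

jog_arm(
  targets=[
    [[0, 0, 0.005], 0],
    [[0, 0, 0.01], 0],
    [[0, 0, 0.015], 0],
    [[0, 0, 0.02], 0],
    [[0, 0, 0.025], 0],
    [[0, 0, 0.03], 0],
    [[0, 0, 0.03], 0],
    [[0, 0, 0.03], 0],
    [[0, 0, 0.03], 0],
    [[0, 0, 0.03], 0],
  ],
)

```text
t: 41.4
position: [0.5669, -0.2045, 0.0611]
ee_rot: [1.8, 2.574, 0.0]
force: [-1.5, -0.1, 6.3]
opening: 0.229
```

Seated, with contact at TCP z 0.061 as predicted. Releasing and rising.

jog_arm(
  targets=[
    [[0, 0, -0.015], 0],
    [[0, 0, -0.015], 0],
    [[0, 0, -0.015], 0],
    [[0, 0, -0.015], 0],
    [[0, 0, -0.015], 0],
    [[0, 0, -0.1], 0],
    [[0, 0, -0.3], 0],
    [[0, 0, -0.5], 0],
    [[0, 0, -0.75], 0],
    [[0, 0, -1], 0],
  ],
  hand=0.5,
)

```text
t: 42.4
position: [0.5668, -0.2045, 0.1412]
ee_rot: [1.8, 2.575, 0.0]
force: [0.7, -0.1, 0.5]
opening: 0.498
```

jog_arm(
  targets=[
    [[0, -0.2, -0.2], 0],
    [[0, -0.4, -0.4], 0],
    [[0, -0.6, -0.6], 0],
    [[0, -0.8, -0.8], 0],
    [[0, -1, -0.8], 0],
    [[0, -1, -0.8], 0],
    [[0, -1, -0.8], 0],
    [[0, -1, -0.8], 0],
    [[0, -1, -0.8], 0],
    [[0, -1, -0.8], 0],
  ],
)

```text
t: 43.4
position: [0.4918, -0.2316, 0.2033]
ee_rot: [-1.799, -2.574, -0.0]
force: [-0.1, 0.3, 0.3]
opening: 0.503
```

```bash
python3 - <<'E'
from h import *
a=save('scene','e1.png'); b=save('top','e2.png')
c=np.hstack([cv2.resize(a[90:190,200:320],(400,333),interpolation=cv2.INTER_CUBIC),cv2.resize(b[160:260,385:505],(400,333),interpolation=cv2.INTER_CUBIC)])
cv2.imwrite('pics/e3.png',c[:,:,::-1])
for n in('scene','top'):
  for t in('bolt_head','bolt_hole','drift_hole','drift_grip','stopper','tee','rim_a'):
    for d in arm.landmark_of(n,t)[:4]: print(n,t,d['p'],np.round(d['centre'],4))
E
```

```text
scene bolt_head 0.57 [ 0.5708 -0.2086  0.0692]
scene bolt_head 0.28 [0.4228 0.0794 0.0021]
scene bolt_hole 0.95 [ 0.5633 -0.2011  0.0618]
scene drift_hole 0.81 [ 0.5334 -0.0743  0.0572]
scene drift_hole 0.57 [ 0.5504 -0.144   0.051 ]
scene drift_grip 0.68 [ 0.5313 -0.0752  0.0884]
scene drift_grip 0.67 [0.4595 0.2979 0.0723]
scene drift_grip 0.61 [0.5767 0.4007 0.0706]
scene stopper 0.62 [ 0.424   0.0764 -0.0008]
scene stopper 0.35 [ 0.6947  0.1047 -0.0034]
scene tee 0.92 [ 0.6932 -0.1621  0.0029]
scene rim_a 0.73 [ 6.925e-01  1.065e-01 -2.000e-04]
top bolt_head 0.53 [ 0.5684 -0.2063  0.069 ]
top bolt_hole 0.58 [ 0.5711 -0.2066  0.0569]
top bolt_hole 0.31 [ 0.6879 -0.1612 -0.004 ]
top drift_hole 0.56 [ 0.5372 -0.0752  0.0557]
top drift_grip 0.64 [0.4421 0.3584 0.0716]
top drift_grip 0.61 [0.4602 0.2996 0.0705]
top drift_grip 0.55 [0.5778 0.4013 0.0666]
top drift_grip 0.47 [ 0.57   -0.2071  0.0695]
top stopper 0.79 [ 0.4184  0.0801 -0.0019]
top tee 0.87 [ 0.6915 -0.1588 -0.0027]
top rim_a 0.95 [0.6963 0.104  0.0023]
top rim_a 0.82 [0.6696 0.2557 0.0011]
```

View pics/e3.png

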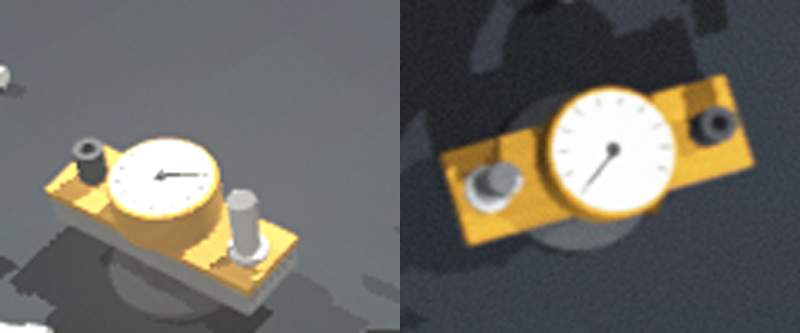

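View pics/e1.png

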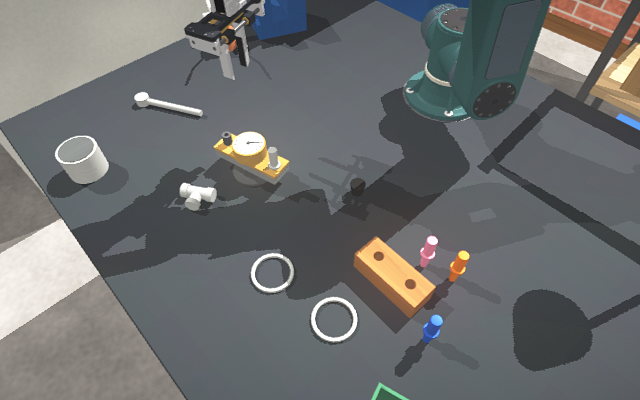

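Both parts stand upright and fully down: bolt at scene (226,138), drift at (273,158). The rims, stopper and tee have not moved. Handing in.

```bash
python3 -c "
from workcell import arm
print(arm.close_job(), arm.get_obs()['t'])"
```

```text
the job is handed in; nothing more can be done
the job is handed in; nothing more can be done
```

The job is handed in: the drift stands on its collar in the larger hole, and the bolt is home in the smaller one. The last move ended at 43.4 s of the 72 s allowed, and `close_job` gave no verdict.

**Drift:** I took the grey drift from the rest, felt for the plate through the larger flange hole and worked the flange about 12 mm clockwise. It then dropped through and went down on its collar. The first sweep, under too much downward push, stuck at about 13 N sideways and 13 N down, so I eased off and it then moved freely.

**Bolt:** With the drift left standing, I lowered the bolt into the smaller hole. It slid in without resistance and met the flange with about 6 N at the expected height.

**Forces:** The highest reading I saw at the wrist was about 18 N combined. Readings came only at the end of each move, and the drift-to-stand contact force was not measured directly.

**Last checks:**
- **Fit:** The final pictures show both parts upright and seated, with the flange lined up with the plate. Detected positions agreed to within about 4 mm. The exception is the scene camera's bolt head and bolt hole, about 11 mm apart in plan; I trusted the free entry, contact height and pictures over that.
- **Misreadings:** The networks also gave a few false hits, such as the bolt reported as a drift.
- **Other parts:** The rims, stopper and tee look unmoved in the final picture, and the hand is well clear of everything.

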